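# Comb the dough guide rods into parallel rows

## Task

Pick up the red toothed hand rake and, with it in hand, comb the three scattered dark rods across the baking sheet until they lie flat in three parallel rows, side by side and touching or nearly so. Then stand the rake upright on the counter, clear of the rods, and let go. Do not touch the rods with the gripper or arm: only the rake moves them.

Things in the scene. Friction and masses are not known exactly. Their poses are not given: they have to be found in the camera images.
- rake: Hand rake standing on its teeth, 250 g. Red head 210 (x) x 30 (y) mm, 24-45 mm up; under it ten teeth 24 mm high, 24 thick (y), gaps 10 mm. Brown upright handle 26 x 26 mm over its centre, 45-126 mm up: grip 100 mm up. Origin: centre, at the tooth tips, z = 0 on the counter; z up; x within 20 degrees of world x. Left or right of the sheet; the grey scraper across from it is not needed.
- rod_a: One of three like dark brown square wooden rods, 180 x 12 x 12 mm, 30 g, loose and flat on a pale green baking sheet (under 1 mm thick, no step). Origin: its centre, 6 mm above the counter; x: along its length. Pushed, it slides and does not roll. At the start all point roughly along world x, 5 to 40 degrees askew to one another, about 90 mm apart.
- rod_b: One of three like dark brown square wooden rods, 180 x 12 x 12 mm, 30 g, loose and flat on a pale green baking sheet (under 1 mm thick, no step). Origin: its centre, 6 mm above the counter; x: along its length. Pushed, it slides and does not roll. At the start all point roughly along world x, 5 to 40 degrees askew to one another, about 90 mm apart.
- rod_c: One of three like dark brown square wooden rods, 180 x 12 x 12 mm, 30 g, loose and flat on a pale green baking sheet (under 1 mm thick, no step). Origin: its centre, 6 mm above the counter; x: along its length. Pushed, it slides and does not roll. At the start all point roughly along world x, 5 to 40 degrees askew to one another, about 90 mm apart.
There are look-alikes about, which are no part of the job. What is shaped like the rod_c but yellow is not meant.

How it is judged:
On the way, in this order (a step that is already met when the one before it is completed fails the run):
1. the rake is gripped and lifted off the counter (contact force between the fingers and rake above 1 N and height (world z) of rake above 0.012 m), for 0.2 s.
2. with the rake in hand, the rods lie flat in parallel rows side by side (contact force between the fingers and rake above 1 N and angle between the x axis of rod_a and the x axis of rod_b, either way round below 0.2 rad and angle between the x axis of each of rod_a, rod_b and the x axis of rod_c, either way round below 0.2 rad and distance between rod_a and rod_b below 0.08 m and distance between each of rod_a, rod_b and rod_c below 0.08 m and height (world z) of each of rod_a, rod_b, rod_c below 0.012 m), for 0.1 s.
At the end, for the whole second after the job is handed in: Three rods flat on the counter (centres under 12 mm high), at rest, parallel to one another within 11 degrees, centres within 80 mm of one another; the rake upright (within 8 degrees) on its teeth (tips within 6 mm of the counter), at rest, released, touching no rod (angle between the x axis of rod_a and the x axis of rod_b, either way round below 0.2 rad and angle between the x axis of each of rod_a, rod_b and the x axis of rod_c, either way round below 0.2 rad and distance between rod_a and rod_b below 0.08 m and distance between each of rod_a, rod_b and rod_c below 0.08 m and height (world z) of each of rod_a, rod_b, rod_c below 0.012 m and linear speed of each of rod_a, rod_b, rod_c, rake below 0.02 m/s and angle between rake's own z axis and vertical below 0.15 rad and height (world z) of rake below 0.006 m and contact force between rake and rod_a below 0.05 N and contact force between rake and rod_b below 0.05 N and contact force between rake and rod_c below 0.05 N).
It fails at once if the gripper or arm touches a rod (contact force between any of the fingers, the arm and rod_a above 0.3 N or contact force between any of the fingers, the arm and rod_b above 0.3 N or contact force between any of the fingers, the arm and rod_c above 0.3 N).
It also fails if it takes over 51 s, if anything falls off the work surface, if the arm or the gripper's body presses on something with over 40 N, if the wrist force passes 120 N, or if a joint passes its speed limit or range.

## Robot

A 6-joint arm with a two-finger parallel gripper is mounted at the origin on the work surface. World frame = base frame: x ahead of the robot, y to its left, z up, the work surface at z = 0. Lengths are in m, angles in rad, forces in N, time in s.
With the tool pointing down it reaches from about 0.25 to 0.775 m from the base axis. Payload 4 kg.
Tool frame: the origin (TCP) lies on the centre line of the jaws, within the pads' length; the fingertips stand 25 mm ahead of it and the grasp point (between the pads) lies 6 mm ahead of it; z points along the fingers, y is the line along which they close (so a half turn about z gives the same grasp; the last joint's range is limited). The gripper opens to 94 mm and grips with 3 to 60 N. Pads are 16 mm wide; open, the fingers measure 119 mm over their backs; the gripper's body (75 mm by 177 mm) begins 78 mm behind the grasp point.
Start: joints at [-1.403, 0.087, 1.371, -0, 1.684, -0.103], TCP at [0.147, -0.53, 0.231] pointing down, gripper open.
Joint ranges: [-3.1, 3.1], [-0.76, 2.03], [0.27, 2.55], [-1.08, 4.22], [0.17, 2.65], [-2.57, 2.57]. Speed limits (rad/s): [2.79, 2.79, 3.14, 3.14, 3.14, 3.14].

## Interface

Orientations are given as [roll, pitch, yaw] about the fixed x, y, z axes, in that order (R = Rz(yaw) Ry(pitch) Rx(roll)).
In Python, from bench import sensors, optics, ticket gives the robot as it stands.
- The arm moves only by the tool send_rows, never from a script. Its argument "rows" is a list of rows, each a list of 6 numbers: the shift along the world's x, y, z in mm, then the turn, a rotation vector about the world's x, y, z in rad. In form: [[x, y, z, wx, wy, wz], ...]. A call has 1 to 8 rows; each row shifts and turns the commanded pose from where the row before left it; what a row does not reach is not made up. A row lasts 1/12 s, in which the tool goes at most 41.7 mm and 7.16 degrees, less where a joint would pass 70% of its speed; a pose out of reach is approached as far as the arm can. A call is refused whole if a number of a shift passes 41.7 or a number of a turn 0.125, either way. A call with a gripper value outside its range is refused whole. "grip" is the finger opening in mm, from 0 to 94, set as the call begins (left out, the last holds). The fingers move at their own pace and stop on an object; the grip force is fixed at half the most. Time passes only in rows, so rows that do not move let the fingers close. It gives the time, the measured TCP pose, the force, the opening and the grip force at its end, in the units of the state.
- sensors.get_obs(): the state, without advancing time (a new reading comes with each control period).
- optics.snapshot(name): name is "scene" or "side" or "wrist"; returns the picture (384x512x3 uint8, red, green, blue); there is no depth.
- optics.camera_model(name): a dict with "vertical_fov" (degrees; the focal length in pixels is half the picture's height over the tangent of half this angle, whatever the lens; pixels are square), "cx", "cy" (the principal point, pixels), "k1" (the pictures are not rectified: a ray, as slopes to the right and down, at radius r is drawn at 1 + k1 r^2 times it, then the intrinsics apply), "R" (3x3) and "t" (3): a world point X has camera coordinates R X + t. Camera axes: x right, y down, z forward; pixel columns grow to the right and rows downward; lengths in m; the calibration is good to about 2 mm. A picture is of the moment at which its call begins: read the wrist's pose just before it. camera_model takes no time and is no camera call; for the wrist camera it gives the pose at the moment of the call.
- ticket.close_job(): hands the job in; it is judged then, once.
The state is a dict: "time": time; "joint_positions": joint angles; "qvel": joint speeds; "joint_torque": joint torques, N m; "tool_pos": TCP position; "ee_rot": TCP orientation; "wrist_force": force on the tool from outside, world axes, zero at the start; "wrist_torque": the same for the moment, N m; "width": finger opening in m; "finger_force": force on a finger pad.
Only numpy, scipy, OpenCV 4.12 (cv2) and the standard library are available. Lean on these libraries where they do the work, as an engineer would, in place of code of your own. Each camera call takes 0.05 s, during which the arm holds its last target. There are 200 camera calls.

## Working session

There is one attempt and no reset: what is moved stays moved. The work goes in short steps, Python scripts to look and compute and a tool call to move; the robot and the scene stay as the last step left them, time stands still between calls to the robot, and variables do not carry over. Pictures are saved under pics/ and viewed, at most 11 in all, crops included, and the job is handed in when it is done.

Besides the shell and the picture viewer there is one more tool, called in YAML: its name, and indented under it one key for each argument. send_rows: Moves the arm, as the interface text tells. Its arguments: {"type":"object","properties":{"rows":{"type":"array"},"grip":{"type":"number"}},"required":["rows"]}

```bash
ls; mkdir -p pics; python3 - <<'E'
from bench import sensors, optics
import cv2
for n in ("scene","side"):
    im=optics.snapshot(n); cv2.imwrite(f"pics/{n}0.png",cv2.cvtColor(im,cv2.COLOR_RGB2BGR))
    print(n,optics.camera_model(n))
print(sensors.get_obs())
E
```

```text
pics
scene {'vertical_fov': 52.12264526432548, 'cx': 253.52036024532728, 'cy': 189.86458300451886, 'k1': -0.03724767281689763, 'R': array([[-0.31258941,  0.94988663, -0.00180258],
       [ 0.55642027,  0.18156853, -0.81082018],
       [-0.76985995, -0.25445679, -0.58529257]]), 't': array([ 0.09601099, -0.23985558,  1.37250783])}
side {'vertical_fov': 44.48519934756727, 'cx': 257.57341352774324, 'cy': 187.65735960701863, 'k1': -0.040544480912217996, 'R': array([[-0.87181604, -0.48936554, -0.02140475],
       [-0.31908832,  0.60053212, -0.7331738 ],
       [ 0.37164423, -0.63236267, -0.67970436]]), 't': array([0.43541027, 0.15191908, 1.32505397])}
{'time': 0.1, 'joint_positions': array([-1.40308029e+00,  8.79140632e-02,  1.37205657e+00,  3.39280606e-06,
        1.68357943e+00, -1.03056161e-01]), 'qvel': array([-0.00033947, -0.00130696, -0.00544411, -0.00248985,  0.00035017,
       -0.00045935]), 'joint_torque': array([ 2.34732819e-03, -3.41251981e+01, -3.03301156e+01,  7.19536655e-02,
        3.04047810e-02, -1.03203220e-04]), 'tool_pos': array([ 0.14706072, -0.52953746,  0.22942675]), 'ee_rot': array([-3.13964597e+00, -2.04720718e-04,  2.70772381e-01]), 'wrist_force': array([-0.5812108 ,  0.33796673,  0.71803977]), 'wrist_torque': array([-0.01707004, -0.00356879, -0.02345255]), 'finger_force': 0.0, 'width': 0.09401240889434459}
```

View pics/scene0.png

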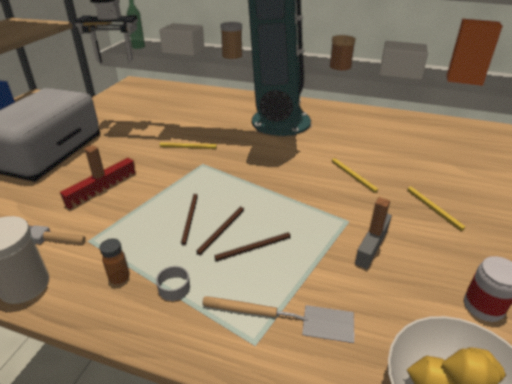

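View pics/side0.png

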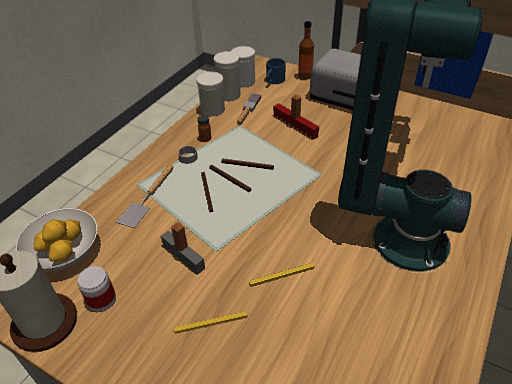

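The scene view shows the red rake at about (98,182), with its handle at (94,160). The three dark rods are on the sheet at (190,218), (220,230) and (253,246). The yellow rods at (188,145), (354,175) and (436,208) are look-alikes: wrong colour and off the sheet. The grey scraper at (375,235) isn't needed.

```bash
cat > h.py <<'E'
import numpy as np, cv2
from bench import sensors, optics
def K(m):
    f=192/np.tan(np.radians(m["vertical_fov"])/2)
    return np.array([[f,0,m["cx"]],[0,f,m["cy"]],[0,0,1.]]), np.array([m["k1"],0,0,0,0.])
def plane(m,px,z):
    k,d=K(m); p=cv2.undistortPoints(np.float64(px).reshape(-1,1,2),k,d)[:,0]
    r=np.c_[p,np.ones(len(p))]@m["R"]; c=-m["R"].T@m["t"]
    return c+r*((z-c[2])/r[:,2])[:,None]
def proj(m,X):
    k,d=K(m); return cv2.projectPoints(np.float64(X).reshape(-1,1,3),cv2.Rodrigues(m["R"])[0],m["t"],k,d)[0][:,0]
def sheetmask(im):
    h=cv2.cvtColor(im,cv2.COLOR_RGB2HSV); r,g,b=[im[...,i].astype(int) for i in range(3)]
    s=((g>=r)&(g>b-10)&(im.max(2)>110)).astype(np.uint8)
    n,l,st,_=cv2.connectedComponentsWithStats(s); 
    i=1+np.argmax(st[1:,4]); return (l==i).astype(np.uint8)
def rods(n,im,m):
    sh=sheetmask(im); c=max(cv2.findContours(sh,cv2.RETR_EXTERNAL,cv2.CHAIN_APPROX_SIMPLE)[0],key=cv2.contourArea)
    hull=cv2.fillConvexPoly(np.zeros_like(sh),cv2.convexHull(c),1)
    r,g,b=[im[...,i].astype(int) for i in range(3)]
    dark=((im.max(2)<105)&(r>=g+6)&(r<120)&(hull>0)).astype(np.uint8)
    out=[]
    for c in cv2.findContours(dark,cv2.RETR_EXTERNAL,cv2.CHAIN_APPROX_NONE)[0]:
        if cv2.contourArea(c)<60: continue
        P=plane(m,c[:,0],0.006)[:,:2]*1000
        (cx,cy),(w,h),a=cv2.minAreaRect(P.astype(np.float32))
        if w<h: a+=90; w,h=h,w
        a=(a+90)%180-90
        px=c[:,0].mean(0)
        out.append((px.round(),round(cx),round(cy),round(w),round(h),round(a,1)))
    return out
def redrect(im,m,z):
    r,g,b=[im[...,i].astype(int) for i in range(3)]
    red=((r>80)&(g<0.35*r)&(b<0.4*r)).astype(np.uint8)
    out=[]
    for c in cv2.findContours(red,cv2.RETR_EXTERNAL,cv2.CHAIN_APPROX_NONE)[0]:
        if cv2.contourArea(c)<150: continue
        P=plane(m,c[:,0],z)[:,:2]*1000
        (cx,cy),(w,h),a=cv2.minAreaRect(P.astype(np.float32))
        if w<h: a+=90; w,h=h,w
        out.append((c[:,0].mean(0).round(),round(cx),round(cy),round(w),round(h),round((a+90)%180-90,1)))
    return out
E
python3 - <<'E'
from h import *
for n in ("scene","side"):
    im=cv2.cvtColor(cv2.imread(f"pics/{n}0.png"),cv2.COLOR_BGR2RGB); m=optics.camera_model(n)
    print(n); [print(x) for x in rods(n,im,m)]; print("red",redrect(im,m,.035))
    c=max(cv2.findContours(sheetmask(im),0,2)[0],key=cv2.contourArea)
    print("sheet",(plane(m,cv2.boxPoints(cv2.minAreaRect(c)) if 0 else cv2.approxPolyDP(cv2.convexHull(c),12,True)[:,0],0)*1000).round()[:,:2].tolist())
im=cv2.imread("pics/scene0.png")[130:300,50:310]; im2=cv2.imread("pics/side0.png")[80:220,190:330]
cv2.imwrite("pics/crop.png",cv2.vconcat([cv2.resize(im,(520,340)),cv2.resize(im2,(520,260) if 0 else (520,250))]))
# handle top two-view
s=optics.camera_model("scene"); d=optics.camera_model("side")
a=plane(s,[[94,150],[96,175]],.126)*1000;b=plane(d,[[296,95],[296,118]],.126)*1000
print(a.round(),b.round())
E
```

```text
scene
(array([252., 247.]), 628, 105, 178, 16, -47.6)
(array([219., 231.]), 597, 17, 181, 13, -13.1)
(array([189., 219.]), 582, -70, 182, 10, 16.3)
red [(array([ 78., 187.]), 589, -376, 92, 28, -20.5)]
sheet [[719.0, -255.0], [347.0, -142.0], [474.0, 290.0], [768.0, 204.0]]
side
(array([206., 191.]), 629, 101, 183, 12, -47.7)
(array([230., 178.]), 598, 16, 182, 20, -12.6)
(array([247., 163.]), 582, -72, 180, 24, 16.4)
red []
sheet [[342.0, -146.0], [469.0, 288.0], [779.0, 200.0], [725.0, -252.0]]
[[ 547. -335.  126.]
 [ 640. -261.  126.]] [[ 542. -361.  126.]
 [ 479. -231.  126.]]
```

View pics/crop.png

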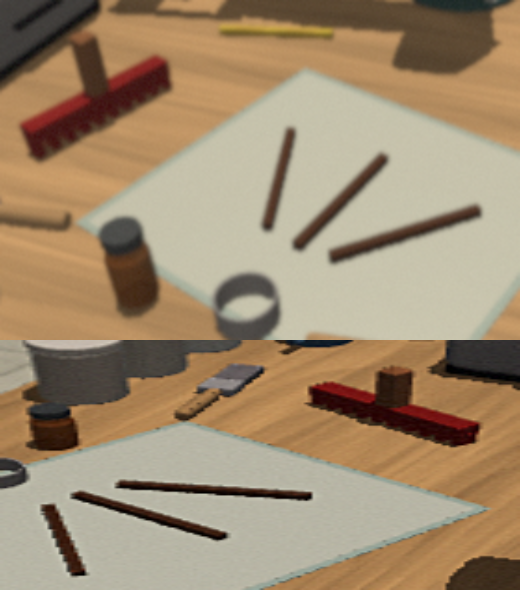

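```bash
cat >> h.py <<'E'
def redrect(im,m,z,roi=None,t=(3.0,3.0)):
    r,g,b=[im[...,i].astype(int)+1 for i in range(3)]
    red=((r>40)&(r>t[0]*g)&(r>t[1]*b)).astype(np.uint8)
    red=cv2.morphologyEx(red,cv2.MORPH_CLOSE,np.ones((5,5)))
    out=[]
    for c in cv2.findContours(red,cv2.RETR_EXTERNAL,cv2.CHAIN_APPROX_NONE)[0]:
        if cv2.contourArea(c)<150: continue
        P=plane(m,c[:,0],z)[:,:2]*1000
        (cx,cy),(w,h),a=cv2.minAreaRect(P.astype(np.float32))
        if w<h: a+=90; w,h=h,w
        out.append((c[:,0].mean(0).round(),round(cx),round(cy),round(w),round(h),round((a+90)%180-90,1)))
    return out
def tri(pa,pb,a="scene",b="side"):
    P=[]
    for n,p in((a,pa),(b,pb)):
        m=optics.camera_model(n); k,d=K(m); u=cv2.undistortPoints(np.float64(p).reshape(-1,1,2),k,d)[:,0].T
        P.append((np.c_[m["R"],m["t"]],u))
    X=cv2.triangulatePoints(P[0][0],P[1][0],P[0][1],P[1][1]); return (X[:3]/X[3]).T*1000
E
python3 - <<'E'
from h import *
for n in ("scene","side"):
    im=cv2.cvtColor(cv2.imread(f"pics/{n}0.png"),cv2.COLOR_BGR2RGB); m=optics.camera_model(n)
    for t in ((3,3),(2.4,2.4)): print(n,redrect(im,m,.03,t=t))
print(tri([92.5,148.5],[296.5,96.5]).round())
# predicted pixels for tops of head ends, both views after: hand-measured scene left/right top ends
print((plane(optics.camera_model("scene"),[[62,192],[134,160]],.045)*1000).round())
s=cv2.imread("pics/side0.png")[85:145,260:330]; cv2.imwrite("pics/rk.png",cv2.vconcat([cv2.resize(s,(350,300)),cv2.resize(cv2.imread("pics/scene0.png")[140:215,50:145],(350,276))]))
E
```

```text
scene [(array([487., 300.]), 654, 565, 71, 59, 65.9), (array([ 96., 184.]), 543, -346, 223, 70, -18.5)]
scene [(array([488., 300.]), 654, 565, 72, 62, 64.8), (array([ 97., 183.]), 544, -344, 231, 77, -18.4)]
side [(array([100., 297.]), 628, 574, 76, 61, 67.1), (array([296., 121.]), 535, -346, 248, 68, -19.7)]
side [(array([100., 297.]), 629, 575, 76, 63, 64.9), (array([296., 121.]), 535, -345, 248, 70, -19.7), (array([306.,  62.]), 692, -771, 275, 58, -65.6)]
[[ 536. -351.  124.]]
[[ 633. -389.   45.]
 [ 447. -301.   45.]]
```

View pics/rk.png

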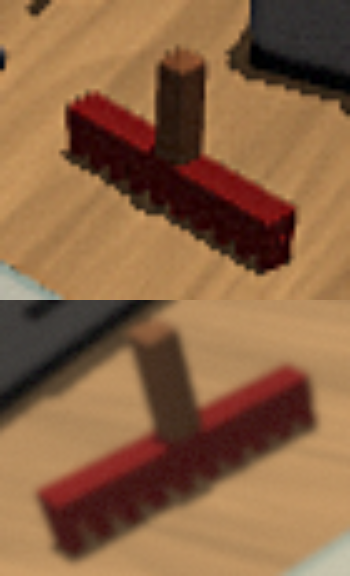

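```bash
python3 - <<'E'
from h import *
S=plane(optics.camera_model("scene"),[[60.9,192.1],[64.1,195.1],[133.6,160.9],[128.7,158.2]],.045)[:,:2]*1000
D=plane(optics.camera_model("side"),[[273.4,106.4],[278.6,103.6],[318.6,126.4],[313,129.8]],.045)[:,:2]*1000
for P in (S,D):
    print(P.round().tolist(),cv2.minAreaRect(P.astype(np.float32)))
print((plane(optics.camera_model("scene"),[92.5,148.5],.126)*1000).round(),(plane(optics.camera_model("side"),[296.5,96.7],.126)*1000).round())
E
```

```text
[[634.0, -391.0], [642.0, -375.0], [451.0, -299.0], [443.0, -320.0]] ((542.625, -347.5342712402344), (22.509662628173828, 205.21578979492188), 68.48538970947266)
[[637.0, -369.0], [628.0, -395.0], [435.0, -329.0], [444.0, -301.0]] ((536.1134033203125, -348.0330810546875), (29.37638282775879, 205.02862548828125), 71.28951263427734)
[[ 542. -344.  126.]] [[ 535. -351.  126.]]
```

```bash
python3 - <<'E'
from h import *
m=optics.camera_model("scene")
for n,p in dict(ring=[[158,294],[189,294],[173,300]],bottle=[[107,280],[128,280]],turner=[[203,302],[280,315],[355,340],[303,305]],scraper=[[358,262],[390,222]],greyTL=[[80,242],[40,236],[30,232]]).items():
    print(n,(plane(m,p,0.005)*1000).round()[:,:2].tolist())
print((plane(m,[[50,180],[98,130],[40,100]],0.0)*1000).round().tolist())
E
```

```text
ring [[809.0, -29.0], [790.0, 28.0], [813.0, 5.0]]
bottle [[810.0, -144.0], [797.0, -104.0]]
turner [[799.0, 61.0], [782.0, 207.0], [792.0, 344.0], [747.0, 242.0]]
scraper [[603.0, 329.0], [449.0, 387.0]]
greyTL [[735.0, -268.0], [748.0, -369.0], [745.0, -401.0]]
[[550.0, -516.0, 0.0], [253.0, -574.0, 0.0], [103.0, -959.0, 0.0]]
```

send_rows:
  rows:
    - [41, 20, 0, 0, 0, -0.122]
    - [41, 20, 0, 0, 0, -0.122]
    - [41, 20, 0, 0, 0, -0.122]
    - [41, 20, 0, 0, 0, -0.122]
    - [41, 20, 0, 0, 0, -0.122]
    - [41, 20, 0, 0, 0, 0]
    - [41, 20, 0, 0, 0, 0]
    - [41, 20, 0, 0, 0, 0]
  grip: 94

```text
time: 0.77
tool_pos: [0.4342, -0.3898, 0.23]
ee_rot: [-3.141, 0.001, -0.293]
wrist_force: [0.0, -1.0, 0.3]
width: 0.0942
finger_force: 0.0
```

send_rows:
  rows:
    - [32, 11, 0, 0, 0, 0]
    - [31, 11, 0, 0, 0, 0]
    - [0, 0, -25, 0, 0, 0]
    - [0, 0, -25, 0, 0, 0]
    - [0, 0, -25, 0, 0, 0]
    - [0, 0, -25, 0, 0, 0]
    - [0, 0, -25, 0, 0, 0]
    - [0, 0, 0, 0, 0, 0]

```text
time: 1.43
tool_pos: [0.4927, -0.3663, 0.0981]
ee_rot: [-3.136, 0.012, -0.293]
wrist_force: [-0.2, 0.0, -0.4]
width: 0.0942
finger_force: 0.0
```

```bash
python3 - <<'E'
from h import *
o=sensors.get_obs(); print(o["tool_pos"],o["ee_rot"],o["wrist_force"])
cv2.imwrite("pics/w1.png",cv2.cvtColor(optics.snapshot("wrist"),cv2.COLOR_RGB2BGR))
E
```

```text
[ 0.4926888  -0.36627442  0.09807187] [-3.13600652  0.01219311 -0.29312928] [-0.17264107  0.02406563 -0.35262057]
```

View pics/w1.png

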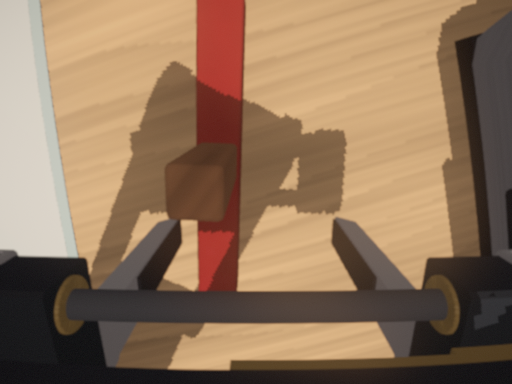

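The wrist view shows the handle top face at about (196,192), ahead of and a little left of the jaws. The move fell short, so I'll measure the handle from this view.

```bash
python3 - <<'E'
from h import *
m=optics.camera_model("wrist")
print((plane(m,[[196,192]],.126)*1000).round(),(plane(m,[[167,165],[167,218],[222,220]],.126)*1000).round().tolist())
P=(plane(m,[[197,3],[244,3],[198,135],[242,135],[199,285],[238,285]],.045)*1000).round();print(P.tolist())
print(np.degrees(np.arctan2(*(P[0]-P[4])[[1,0]])),np.degrees(np.arctan2(*(P[1]-P[5])[[1,0]])))
E
```

```text
[[ 538. -353.  126.]] [[552.0, -345.0, 126.0], [530.0, -336.0, 126.0], [522.0, -360.0, 126.0]]
[[636.0, -371.0, 45.0], [627.0, -399.0, 45.0], [558.0, -345.0, 45.0], [550.0, -374.0, 45.0], [450.0, -307.0, 45.0], [441.0, -336.0, 45.0]]
-18.987624087870167 -18.71173787509977
```

send_rows:
  rows:
    - [4, 13, 4, 0, 0, -0.037]
    - [4, 13, 4, 0, 0, 0]
    - [0, 0, 0, 0, 0, 0]
    - [9, -3, 0, 0, 0, 0]
    - [9, -3, 0, 0, 0, 0]
    - [9, -3, 0, 0, 0, 0]
    - [10, -2, 0, 0, 0, 0]
    - [0, 0, 0, 0, 0, 0]

```text
time: 2.15
tool_pos: [0.5428, -0.3552, 0.1135]
ee_rot: [3.141, -0.002, -0.33]
wrist_force: [-1.0, -0.1, 1.3]
width: 0.0939
finger_force: 0.0
```

send_rows:
  rows:
    - [0, 0, 0, 0, 0, 0]
    - [0, 0, 0, 0, 0, 0]

```text
time: 2.32
tool_pos: [0.5408, -0.3545, 0.1133]
ee_rot: [3.141, 0.001, -0.33]
wrist_force: [-0.3, 0.4, -0.1]
width: 0.0939
finger_force: 0.0
```

send_rows:
  rows:
    - [-2, 3, -7, 0, 0, 0]
    - [0, 0, 0, 0, 0, 0]
    - [0, 0, 0, 0, 0, 0]

```text
time: 2.57
tool_pos: [0.538, -0.3507, 0.1056]
ee_rot: [-3.141, 0.002, -0.33]
wrist_force: [-0.3, 0.2, -0.5]
width: 0.094
finger_force: 0.0
```

send_rows:
  rows:
    - [0, 0, 0, 0, 0, 0]
    - [0, 0, 0, 0, 0, 0]
    - [0, 0, 0, 0, 0, 0]
    - [0, 0, 0, 0, 0, 0]
    - [0, 0, 0, 0, 0, 0]
    - [0, 0, 0, 0, 0, 0]
    - [0, 0, 0, 0, 0, 0]
    - [0, 0, 0, 0, 0, 0]
  grip: 0

```text
time: 3.23
tool_pos: [0.5389, -0.3512, 0.1065]
ee_rot: [3.142, -0.0, -0.33]
wrist_force: [0.8, 0.0, 0.1]
width: 0.0441
finger_force: 0.0
```

send_rows:
  rows:
    - [0, 0, 10, 0, 0, 0]
    - [0, 0, 20, 0, 0, 0]
    - [0, 0, 20, 0, 0, 0]
    - [0, 0, 10, 0, 0, 0]
    - [0, 0, 0, 0, 0, 0]
    - [0, 0, 0, 0, 0, 0]
    - [0, 0, 0, 0, 0, 0]

```text
time: 3.82
tool_pos: [0.5384, -0.3509, 0.1654]
ee_rot: [-3.141, 0.002, -0.33]
wrist_force: [-0.2, 0.3, -0.5]
width: 0.0004
finger_force: 0.0
```

The fingers hadn't finished closing when I lifted, so there's no grasp. I'll reopen and check that the rake hasn't moved.

send_rows:
  rows:
    - [-20, 7, 8, 0, 0, 0]
    - [-20, 7, 0, 0, 0, 0]
    - [-20, 7, 0, 0, 0, 0]
    - [0, 0, 0, 0, 0, 0]
    - [0, 0, 0, 0, 0, 0]
    - [0, 0, 0, 0, 0, 0]
    - [0, 0, 0, 0, 0, 0]
    - [0, 0, 0, 0, 0, 0]
  grip: 94

```text
time: 4.48
tool_pos: [0.4795, -0.3304, 0.1741]
ee_rot: [-3.141, 0.0, -0.33]
wrist_force: [-0.1, -0.8, -0.3]
width: 0.0504
finger_force: 0.0
```

send_rows:
  rows:
    - [0, 0, 0, 0, 0, 0]
    - [0, 0, 0, 0, 0, 0]
    - [0, 0, 0, 0, 0, 0]
    - [0, 0, 0, 0, 0, 0]
    - [0, 0, 0, 0, 0, 0]
    - [0, 0, 0, 0, 0, 0]
    - [0, 0, 0, 0, 0, 0]
    - [0, 0, 0, 0, 0, 0]

```text
time: 5.15
tool_pos: [0.4789, -0.3302, 0.1746]
ee_rot: [3.141, -0.0, -0.33]
wrist_force: [-0.6, -0.6, 0.6]
width: 0.094
finger_force: 0.0
```

```bash
python3 - <<'E'
from h import *
m=optics.camera_model("wrist")
cv2.imwrite("pics/w2.png",cv2.cvtColor(optics.snapshot("wrist"),cv2.COLOR_RGB2BGR)); np.save("w2.npy",m,allow_pickle=True)
print(proj(m,[[.538,-.351,.126]]))
E
```

```text
[[257.54348555 125.00020115]]
```

View pics/w2.png

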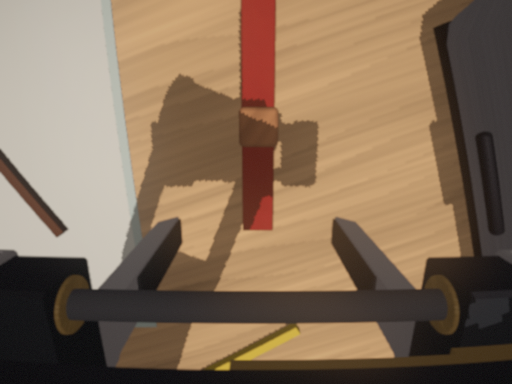

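The rake is undisturbed: the handle top is at (259,127) and I predicted (258,125). I'll go back and wait for the fingers to close fully.

send_rows:
  rows:
    - [20, -7, 0, 0, 0, 0]
    - [20, -7, 0, 0, 0, 0]
    - [20, -7, 0, 0, 0, 0]
    - [0, 0, 0, 0, 0, 0]
    - [0, 0, -23, 0, 0, 0]
    - [0, 0, -23, 0, 0, 0]
    - [0, 0, -23, 0, 0, 0]
    - [0, 0, 0, 0, 0, 0]

```text
time: 5.87
tool_pos: [0.5355, -0.3489, 0.0995]
ee_rot: [-3.138, 0.011, -0.33]
wrist_force: [-0.4, 2.0, -1.4]
width: 0.094
finger_force: 0.0
```

send_rows:
  rows:
    - [0, 0, 0, 0, 0, 0]
    - [0, 0, 0, 0, 0, 0]
    - [0, 0, 0, 0, 0, 0]
    - [0, 0, 0, 0, 0, 0]
    - [0, 0, 0, 0, 0, 0]
    - [0, 0, 0, 0, 0, 0]
    - [0, 0, 0, 0, 0, 0]
    - [0, 0, 0, 0, 0, 0]
  grip: 0

```text
time: 6.53
tool_pos: [0.5389, -0.3513, 0.1057]
ee_rot: [3.141, -0.0, -0.33]
wrist_force: [0.5, 0.5, 1.1]
width: 0.0442
finger_force: 0.0
```

send_rows:
  rows:
    - [0, 0, 0, 0, 0, 0]
    - [0, 0, 0, 0, 0, 0]
    - [0, 0, 0, 0, 0, 0]
    - [0, 0, 0, 0, 0, 0]
    - [0, 0, 0, 0, 0, 0]
    - [0, 0, 0, 0, 0, 0]
    - [0, 0, 0, 0, 0, 0]
    - [0, 0, 0, 0, 0, 0]

```text
time: 7.2
tool_pos: [0.5389, -0.3512, 0.1054]
ee_rot: [3.142, 0.0, -0.33]
wrist_force: [-0.3, -0.3, -1.4]
width: 0.0255
finger_force: 30.0
```

send_rows:
  rows:
    - [0, 0, 10, 0, 0, 0]
    - [0, 0, 20, 0, 0, 0]
    - [0, 0, 20, 0, 0, 0]
    - [0, 0, 10, 0, 0, 0]
    - [0, 0, 0, 0, 0, 0.035]
    - [0, 0, 0, 0, 0, 0.035]
    - [0, 0, 0, 0, 0, 0]
    - [0, 0, 0, 0, 0, 0]

```text
time: 7.87
tool_pos: [0.5386, -0.351, 0.1651]
ee_rot: [-3.141, 0.001, -0.261]
wrist_force: [0.4, 0.0, -2.9]
width: 0.0257
finger_force: 30.0
```

send_rows:
  rows:
    - [6, 20, 0, 0, 0, 0]
    - [6, 30, 0, 0, 0, 0]
    - [6, 30, 0, 0, 0, 0]
    - [6, 30, 0, 0, 0, 0]
    - [6, 30, 0, 0, 0, 0]
    - [6, 30, 0, 0, 0, 0]
    - [6, 30, 0, 0, 0, 0]
    - [6, 30, 0, 0, 0, 0]

```text
time: 8.53
tool_pos: [0.5867, -0.1197, 0.1651]
ee_rot: [3.142, 0.001, -0.261]
wrist_force: [0.9, -0.3, -3.1]
width: 0.0259
finger_force: 30.0
```

send_rows:
  rows:
    - [6, 30, 0, 0, 0, 0]
    - [6, 30, 0, 0, 0, 0]
    - [6, 30, 0, 0, 0, 0]
    - [6, 30, 0, 0, 0, 0]
    - [6, 30, 0, 0, 0, 0]
    - [6, 30, 0, 0, 0, 0]
    - [6, 30, 0, 0, 0, 0]
    - [6, 30, 0, 0, 0, 0]

```text
time: 9.2
tool_pos: [0.6347, 0.1203, 0.165]
ee_rot: [3.141, 0.001, -0.261]
wrist_force: [0.7, -0.1, -2.8]
width: 0.0261
finger_force: 30.0
```

send_rows:
  rows:
    - [6, 30, 0, 0, 0, 0]
    - [5, 36, 0, 0, 0, 0]
    - [0, 0, 0, 0, 0, 0]
    - [0, 0, 0, 0, 0, 0]
    - [0, 0, 0, 0, 0, 0]

```text
time: 9.62
tool_pos: [0.6455, 0.1846, 0.1648]
ee_rot: [3.14, 0.001, -0.26]
wrist_force: [0.3, -0.3, -2.8]
width: 0.0261
finger_force: 30.0
```

send_rows:
  rows:
    - [2, 8, 0, 0, 0, 0]
    - [0, 0, -17, 0, 0, 0]
    - [0, 0, -17, 0, 0, 0]
    - [0, 0, -13, 0, 0, 0]
    - [0, 0, -6, 0, 0, 0]
    - [0, 0, 0, 0, 0, 0]
    - [0, 0, 0, 0, 0, 0]

```text
time: 10.2
tool_pos: [0.6479, 0.1924, 0.1124]
ee_rot: [3.141, 0.0, -0.261]
wrist_force: [1.2, -0.2, -3.1]
width: 0.0261
finger_force: 30.0
```

```bash
python3 - <<'E'
from h import *
o=sensors.get_obs(); print(o["tool_pos"],o["wrist_force"])
a=[cv2.cvtColor(optics.snapshot(n),cv2.COLOR_RGB2BGR) for n in("scene","side")]
cv2.imwrite("pics/s3.png",cv2.resize(cv2.vconcat([a[0][140:340,70:470],a[1][100:300,100:500]]),(600,600)))
E
```

```text
[0.64787821 0.19235164 0.11237278] [ 1.17627772 -0.20521414 -3.07349475]
```

View pics/s3.png

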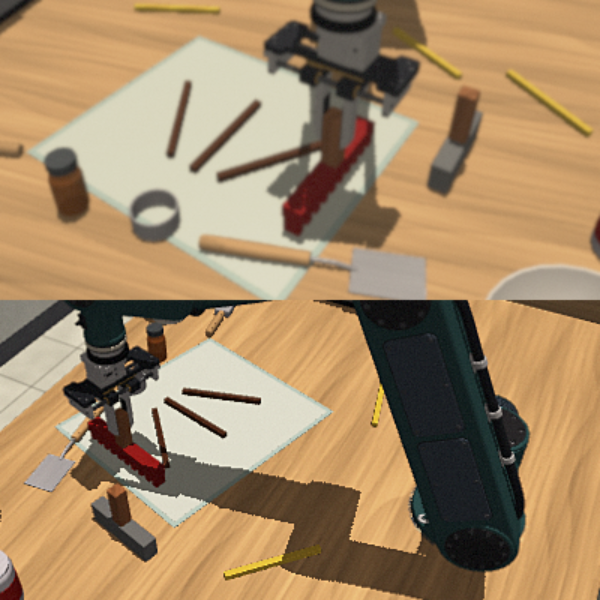

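The rake sits just past rod A on its far side (crop at (330,190) in the scene view), clear of the turner. Next I'll lower it to about 3 mm and sweep.

send_rows:
  rows:
    - [0, 0, -4, 0, 0, 0]
    - [0, 0, 0, 0, 0, 0]
    - [-1, -4, 0, 0, 0, 0]
    - [-2, -8, 0, 0, 0, 0]
    - [-2, -8, 0, 0, 0, 0]
    - [-2, -8, 0, 0, 0, 0]
    - [-2, -8, 0, 0, 0, 0]
    - [-2, -8, 0, 0, 0, 0]

```text
time: 10.97
tool_pos: [0.6366, 0.1476, 0.1086]
ee_rot: [3.141, -0.0, -0.261]
wrist_force: [0.0, 0.4, -2.7]
width: 0.0257
finger_force: 30.0
```

send_rows:
  rows:
    - [-2, -8, 0, 0, 0, 0]
    - [-2, -8, 0, 0, 0, 0]
    - [-2, -8, 0, 0, 0, 0]
    - [-2, -8, 0, 0, 0, 0]
    - [-2, -8, 0, 0, 0, 0]
    - [-2, -8, 0, 0, 0, 0]
    - [-2, -8, 0, 0, 0, 0]
    - [-1, -4, 0, 0, 0, 0]

```text
time: 11.63
tool_pos: [0.6216, 0.0875, 0.1086]
ee_rot: [3.141, -0.0, -0.261]
wrist_force: [-0.3, 0.2, -2.9]
width: 0.0255
finger_force: 30.0
```

```bash
python3 - <<'E'
from h import *
o=sensors.get_obs(); print(o["tool_pos"],o["wrist_force"],o["finger_force"])
a=[cv2.cvtColor(optics.snapshot(n),cv2.COLOR_RGB2BGR) for n in("scene","side")]
for n,i in zip(("scene","side"),a): print(n,rods(n,i[...,::-1],optics.camera_model(n)))
cv2.imwrite("pics/s4.png",cv2.resize(cv2.vconcat([a[0][140:340,70:470],a[1][100:300,100:500]]),(600,600)))
E
```

```text
[0.62163    0.08745387 0.10856694] [-0.32426997  0.24669861 -2.85453831] 29.999470710754395
scene []
side []
```

View pics/s4.png

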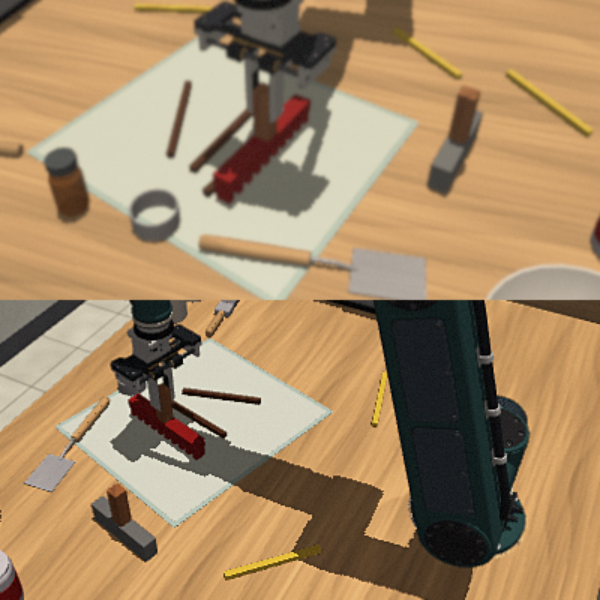

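Rod A now lies flush along the rake, with its end just showing at (208,188), and rod B is next. I'll keep sweeping.

send_rows:
  rows:
    - [-1, -5, 0, 0, 0, 0]
    - [-2, -8, 0, 0, 0, 0]
    - [-2, -8, 0, 0, 0, 0]
    - [-2, -8, 0, 0, 0, 0]
    - [-2, -8, 0, 0, 0, 0]
    - [-2, -8, 0, 0, 0, 0]
    - [-2, -8, 0, 0, 0, 0]
    - [-2, -8, 0, 0, 0, 0]

```text
time: 12.4
tool_pos: [0.6066, 0.0269, 0.1085]
ee_rot: [3.142, 0.0, -0.26]
wrist_force: [0.1, 0.2, -2.5]
width: 0.026
finger_force: 30.0
```

send_rows:
  rows:
    - [-2, -8, 0, 0, 0, 0]
    - [-2, -8, 0, 0, 0, 0]
    - [-2, -8, 0, 0, 0, 0]
    - [-2, -8, 0, 0, 0, 0]
    - [-2, -8, 0, 0, 0, 0]
    - [-2, -8, 0, 0, 0, 0]
    - [-2, -8, 0, 0, 0, 0]
    - [-2, -8, 0, 0, 0, 0]

```text
time: 13.07
tool_pos: [0.5907, -0.037, 0.1085]
ee_rot: [3.142, -0.0, -0.26]
wrist_force: [0.5, -0.3, -3.1]
width: 0.026
finger_force: 30.0
```

send_rows:
  rows:
    - [-2, -8, 0, 0, 0, 0]
    - [-2, -8, 0, 0, 0, 0]
    - [-2, -8, 0, 0, 0, 0]
    - [-2, -8, 0, 0, 0, 0]
    - [-2, -6, 0, 0, 0, 0]
    - [-1, -4, 0, 0, 0, 0]
    - [0, -2, 0, 0, 0, 0]
    - [0, 0, 0, 0, 0, 0]

```text
time: 13.73
tool_pos: [0.5798, -0.0807, 0.1085]
ee_rot: [3.141, -0.0, -0.261]
wrist_force: [0.1, 0.0, -2.1]
width: 0.0261
finger_force: 30.0
```

```bash
python3 - <<'E'
from h import *
o=sensors.get_obs(); print(o["tool_pos"],o["wrist_force"],o["finger_force"])
a=[cv2.cvtColor(optics.snapshot(n),cv2.COLOR_RGB2BGR) for n in("scene","side")]
cv2.imwrite("pics/s5.png",cv2.resize(cv2.vconcat([a[0][140:340,70:370],a[1][100:250,150:375].repeat(1,0)[:,:] if 0 else cv2.resize(a[1][100:300,150:450],(300,200))]),(600,600) if 0 else (600,600)))
E
```

```text
[ 0.57980819 -0.08069965  0.10852247] [ 0.13214885  0.00666063 -2.12678731] 29.999420642852783
```

View pics/s5.png

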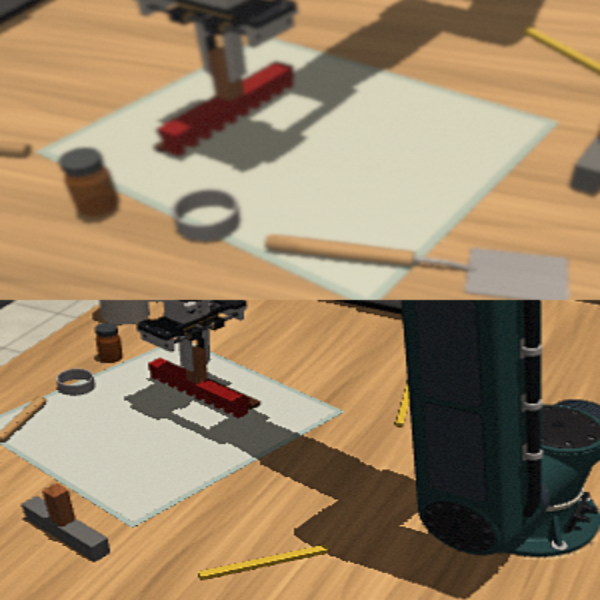

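The rods are hidden behind the rake, apart from one tip at about (255,405). I'll push another 28 mm or so to square them, then back off and look.

send_rows:
  rows:
    - [-1, -4, 0, 0, 0, 0]
    - [-2, -6, 0, 0, 0, 0]
    - [-2, -6, 0, 0, 0, 0]
    - [-2, -6, 0, 0, 0, 0]
    - [-1, -4, 0, 0, 0, 0]
    - [0, -2, 0, 0, 0, 0]
    - [0, 0, 0, 0, 0, 0]
    - [0, 0, 0, 0, 0, 0]

```text
time: 14.5
tool_pos: [0.5719, -0.1085, 0.1085]
ee_rot: [3.141, -0.0, -0.261]
wrist_force: [0.1, -1.4, -3.0]
width: 0.0258
finger_force: 30.0
```

send_rows:
  rows:
    - [1, 4, 0, 0, 0, 0]
    - [3, 10, 0, 0, 0, 0]
    - [4, 16, 0, 0, 0, 0]
    - [4, 16, 0, 0, 0, 0]
    - [4, 16, 0, 0, 0, 0]
    - [4, 16, 0, 0, 0, 0]
    - [0, 0, 0, 0, 0, 0]
    - [0, 0, 0, 0, 0, 0]

```text
time: 15.17
tool_pos: [0.592, -0.0288, 0.1084]
ee_rot: [3.141, 0.0, -0.258]
wrist_force: [-0.5, -0.4, -2.5]
width: 0.0262
finger_force: 30.0
```

```bash
python3 - <<'E'
from h import *
o=sensors.get_obs(); print(o["tool_pos"],o["wrist_force"],o["finger_force"])
a=[cv2.cvtColor(optics.snapshot(n),cv2.COLOR_RGB2BGR) for n in("scene","side")]
for n,i in zip(("scene","side"),a): print(n,rods(n,i[...,::-1],optics.camera_model(n)))
cv2.imwrite("pics/s6.png",cv2.resize(cv2.vconcat([a[0][160:280,100:280],a[1][110:230,200:380]]),(600,800))[:,:] if 0 else cv2.resize(cv2.hconcat([a[0][150:290,90:270],a[1][100:240,180:360]]),(800,311)))
E
```

```text
[ 0.59201471 -0.02877371  0.10844048] [-0.46957832 -0.42496387 -2.54704841] 29.999350905418396
scene []
side []
```

View pics/s6.png

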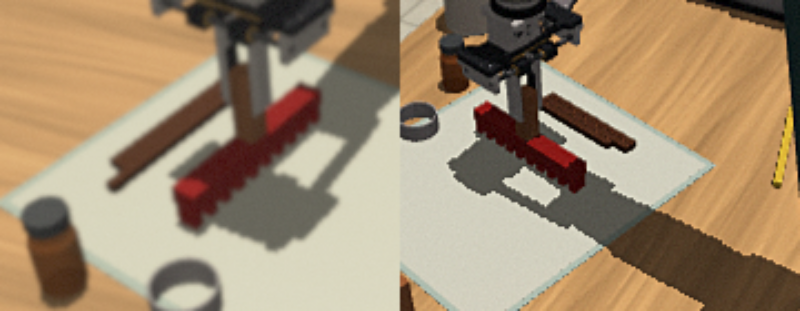

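The three rods lie bundled side by side and parallel at (160,140) in the left crop, with one offset lengthwise by a few mm. The rake is well clear of them. I'll set it down and release it.

send_rows:
  rows:
    - [0, 0, -1, 0, 0, 0]
    - [0, 0, -1, 0, 0, 0]
    - [0, 0, -1, 0, 0, 0]
    - [0, 0, 0, 0, 0, 0]
    - [0, 0, 0, 0, 0, 0]
    - [0, 0, 0, 0, 0, 0]

```text
time: 15.77
tool_pos: [0.5918, -0.0305, 0.1054]
ee_rot: [3.141, 0.0, -0.261]
wrist_force: [-0.1, -0.2, -2.0]
width: 0.0258
finger_force: 30.0
```

send_rows:
  rows:
    - [0, 0, 0, 0, 0, 0]
    - [0, 0, 0, 0, 0, 0]
    - [0, 0, 0, 0, 0, 0]
    - [0, 0, 0, 0, 0, 0]
    - [0, 0, 0, 0, 0, 0]
    - [0, 0, 0, 0, 0, 0]
    - [0, 0, 0, 0, 0, 0]
    - [0, 0, 0, 0, 0, 0]
  grip: 94

```text
time: 16.43
tool_pos: [0.5919, -0.0302, 0.1055]
ee_rot: [3.142, -0.0, -0.26]
wrist_force: [-1.0, -0.3, -0.2]
width: 0.0756
finger_force: 0.0
```

send_rows:
  rows:
    - [0, 0, 0, 0, 0, 0]
    - [0, 0, 0, 0, 0, 0]
    - [0, 0, 0, 0, 0, 0]
    - [0, 0, 0, 0, 0, 0]
    - [0, 0, 0, 0, 0, 0]
    - [0, 0, 0, 0, 0, 0]

```text
time: 16.93
tool_pos: [0.5919, -0.0302, 0.1055]
ee_rot: [3.141, 0.0, -0.26]
wrist_force: [0.0, 0.1, -0.5]
width: 0.094
finger_force: 0.0
```

send_rows:
  rows:
    - [0, 0, 10, 0, 0, 0]
    - [0, 0, 20, 0, 0, 0]
    - [0, 0, 20, 0, 0, 0]
    - [0, 0, 20, 0, 0, 0]
    - [0, 0, 20, 0, 0, 0]
    - [0, 0, 10, 0, 0, 0]
    - [0, 0, 0, 0, 0, 0]
    - [0, 0, 0, 0, 0, 0]

```text
time: 17.6
tool_pos: [0.5921, -0.0302, 0.206]
ee_rot: [-3.142, -0.001, -0.26]
wrist_force: [0.3, -0.1, -0.4]
width: 0.0937
finger_force: 0.0
```

send_rows:
  rows:
    - [-10, 30, 0, 0, 0, 0]
    - [-10, 30, 0, 0, 0, 0]
    - [-10, 30, 0, 0, 0, 0]
    - [-10, 30, 0, 0, 0, 0]
    - [-10, 30, 0, 0, 0, 0]
    - [-10, 30, 0, 0, 0, 0]
    - [0, 0, 0, 0, 0, 0]
    - [0, 0, 0, 0, 0, 0]

```text
time: 18.27
tool_pos: [0.5306, 0.151, 0.2036]
ee_rot: [3.14, 0.003, -0.257]
wrist_force: [0.2, -0.4, 0.5]
width: 0.0943
finger_force: 0.0
```

```bash
python3 - <<'E'
from h import *
o=sensors.get_obs(); print(o["tool_pos"],o["wrist_force"],o["width"])
a=[cv2.cvtColor(optics.snapshot(n),cv2.COLOR_RGB2BGR) for n in("scene","side")]
cv2.imwrite("pics/s7.png",cv2.resize(cv2.hconcat([a[0][150:290,90:270],a[1][100:240,180:360]]),(800,311)))
E
```

```text
[0.53055467 0.15096872 0.20364049] [ 0.22381675 -0.42967156  0.53979619] 0.09426644322980587
```

View pics/s7.png

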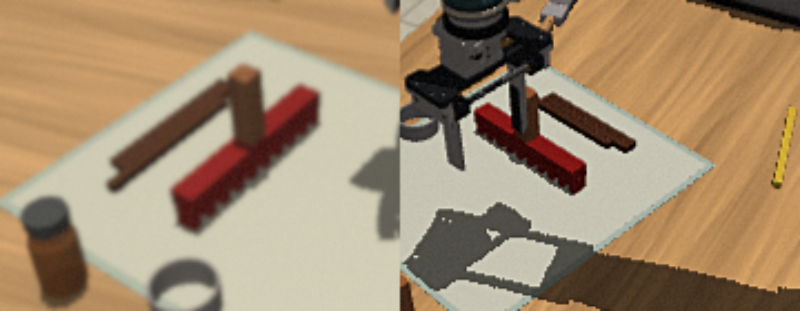

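The rake stands upright and released at (245,160) in the left crop. The rods lie in parallel rows, clear of it.

```bash
python3 -c "
from bench import ticket; print(ticket.close_job())"
```

```text
the job is handed in; nothing more can be done
None
```

I handed the job in at about 18 s: by camera, the three rods lie flat, side by side and parallel, and the rake stands upright, released and clear of them; the judge's result wasn't shown, and a first grasp that closed on air was redone without disturbing the rake.

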